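# Close a quick-release bench vise on a thin tube and screw it tight

### The job

The aluminium tube lies loose across the slide of the open bench vise. Squeeze the quick-release lever fully against its finger post and, keeping it squeezed, slide the front jaw up until it gently closes on the tube and the tube bears on the rear jaw; then let the lever go so that the half nut catches, and turn the crank clockwise to screw the vise tight enough to grip the thin tube firmly without denting it. Leave the tube held square and down on the slide, let go of the vise, and do not disturb the other things on the bench.

Things in the scene. Friction and masses are not known exactly. Their poses are not given: they have to be found in the camera images.
- vise: grey cast-iron bench vise bolted to the bench, foot 190 x 140 mm. Origin: under the base on the bench. x runs level along the screw from the front (handle end, -x) to the fixed rear jaw (+x); z up. Screw axis at y 0, height 90 mm. The slide, 50 mm wide, top at height 115, carries the front jaw and passes under the tube. Jaws 100 mm wide, tops at 160 mm, rear face at x +44 mm.
- jaw_face (a point): centre of the front (moving) jaw's gripping face, height 139 mm; axes parallel to the vise's. The jaw's casting reaches 36 mm to -x from this face. The jaw has closed on the tube when this face is 40 mm from the rear face.
- post_top (a point): centre of the top of the finger post: a fixed upright 10 mm thick (x), 24 mm wide (y), on the front jaw's slide and moving with it, 38 mm clear to -x of the jaw's casting; top at height 179 mm, foot at 115 mm. Its middle lies 79 mm to -x of jaw_face.
- lever_pad (a point): middle of the outer (-x) face of the quick-release lever: upright steel plate 24 mm wide, 8 thick, 56 long, hinged at its foot (height 120 mm) in front of the post and leaning away from it. This point is 42 mm up from the hinge. Post and lever together are about 34 mm thick here at rest; fully squeezed the lever stands upright and both are 22 mm thick. Reach from above, fingers closing along the vise's x.
- lever (a joint): angle of the quick-release lever (rad): 0 leaning out at rest, 0.28 fully squeezed, growing as it is squeezed towards the post. Its spring asks about 4 N at the pad to begin and 13 N at the end. The half nut is clear of the thread from about 0.20 on. When let go it springs back to about 0; it can stop short if the nut's teeth meet the thread's crests, until the screw is turned a little.
- jaw (a joint): travel of the front jaw (m): 0 wide open (125 mm between the faces), growing as it closes; opening = 0.125 - value. With the half nut clear it slides against about 5 N of friction; with the half nut in, it moves only by the screw.
- screw (a joint): turn of the screw and its crank (rad), + tightens: right-handed about the vise's +x (clockwise seen from the front). 0: grip level on the vise's -y side; + moves it down. Turning freely takes 0.35 N m (6 N at the grip); it stays where left. 15 mm a turn, first up to 5 mm of slack. Felt while turning, 0.5 N m (8 N) is a firm grip (60 N), 0.87 (14.5 N), 0.5 rad on, a dent (220 N): aim for 11 to 12 N.
- crank_centre (a point): point on the screw axis level with crank_grip, 212 mm to -x of the front jaw's face, height 90 mm; moves with the jaw.
- crank_grip (a point): point on the crank's revolving wooden grip, 60 mm from the screw axis: a round handle 21 mm thick and 75 mm long, parallel to the screw, spinning freely on its pin, standing out to -x from a steel crank arm. This point lies 50 mm out along the grip from the arm and 25 mm short of its free end. From above, pinch it across with the fingers either side; it can be led right round (30 mm above the bench at the lowest).
- tube: the work: thin-walled rectangular aluminium tube, 40 mm wide (x, the way the jaws grip), 120 mm long (y), 60 mm tall (z), about 130 g, lying loose and slightly askew across the vise's slide between the jaws. Origin: centre of its underside, at height 115 mm.
- front_plate: steel plate 6 x 100 x 42 mm that faces the front jaw; origin at its middle, 3 mm behind jaw_face.
- rear_plate: steel plate 6 x 100 x 42 mm that faces the rear jaw; origin at its middle.
- hammer: bench hammer with a wooden handle, about 270 mm long, lying beside the vise; a bystander, not to be moved
- file: flat file with a turned wooden handle, about 255 mm long, lying beside the vise; a bystander, not to be moved
- rivet_tin: closed round tin, 64 mm across, 75 mm tall; a bystander, not to be moved
- dish: shallow aluminium dish, 200 mm across; a bystander, not to be moved
- mallet: wooden mallet, head 68 mm across and 110 mm long; a bystander, not to be moved
- mug: white enamel mug, 84 mm across, 85 mm tall; a bystander, not to be moved
- flat_bar: steel flat bar 170 x 30 x 8 mm lying in front of the vise's crank; a bystander, not to be moved

How it is judged (in metres and radians):
On the way, in this order (a step that is already met when the one before it is completed fails the run):
1. with the lever squeezed, the front jaw is slid up so that the tube bears on both jaws (value of joint lever above 0.24 rad and contact force between each of front_plate, rear_plate and tube above 1 N), for 0.1 s.
2. the lever is let go with the jaw still up to the tube (within 8 mm) (value of joint lever below 0.22 rad and contact force between the fingers and lever below 0.1 N and value of joint jaw above 0.077 m), for 0.1 s.
3. the crank is turned until the tube is gripped with 60 N (contact force between each of front_plate, rear_plate and tube above 60 N), for 0.2 s.
At the end, for the whole second after the job is handed in: The vise alone grips the tube: front and rear jaw each press it with 60 N or more (and never more than 220 N), the lever is let go (its angle below 0.22 rad), the tube is at rest, square to the jaws and upright within 0.05 rad, down on the slide within 6 mm and centred across the jaws within 20 mm (all of step 3 and value of joint lever below 0.22 rad and angle between the y axis of tube and the y axis of vise, either way round below 0.05 rad and angle between tube's own z axis and vertical below 0.05 rad and z of tube in the frame of vise between 0.109 and 0.121 m and y of tube in the frame of vise between -0.02 and 0.02 m and linear speed of tube below 0.01 m/s); the robot touches nothing.
It fails at once if the tube is dented: a jaw presses it with more than 220 N (contact force between any of front_plate, rear_plate and tube above 220 N).
It fails at once if the jaw is rammed into the tube: more than 45 N while the lever is held (value of joint lever above 0.2 rad and contact force between front_plate and tube above 45 N).
It fails at once if a bystander is moved by more than 30 mm (distance of any of hammer, file, rivet_tin, dish, mallet, mug, flat_bar from where it was at the start of the episode above 0.03 m).
It also fails if it takes over 72 s, if anything falls off the work surface, if the arm or the gripper's body presses on something with over 40 N, if the wrist force passes 120 N, or if a joint passes its speed limit or range.

### The arm

A 6-joint arm with a two-finger parallel gripper is mounted at the origin on the work surface. World frame = base frame: x ahead of the robot, y to its left, z up, the work surface at z = 0. Lengths are in mm, angles in rad, forces in N, time in s.
With the tool pointing down it reaches from about 250 to 850 mm from the base axis. Payload 12.5 kg.
Tool frame: the origin (TCP) lies midway between the tips of the shut fingers; the grasp point (between the pads) lies 19 mm behind it; x points along the fingers, y is the direction in which the jaws open and shut, and the axes are right-handed (so a half turn about x gives the same grasp; the last joint's range is limited). The gripper opens to 93 mm and grips with 3 to 60 N. Pads are 15 mm wide; open, the fingers measure 128 mm over their backs; the gripper's body (75 mm by 188 mm) begins 65 mm behind the grasp point.
Start: joints at [1.098, 0.351, 1.652, -0, 1.139, -0.085], TCP at [207.952, 509.156, 189.933] pointing down, gripper open.
Joint ranges: [-2.75, 2.75], [-0.79, 2.1], [0.01, 2.65], [-1.57, 4.71], [0.07, 3.14], [-2.87, 2.87]. Speed limits (rad/s): [2.22, 2.22, 2.79, 3.14, 3.14, 3.14].

### API

Orientations are given as a 3x3 rotation matrix whose columns are the frame's x, y, z axes.
In Python, from workcell import manip gives the robot as it stands.
- The arm moves only by the shell command python3 -m jog 'ROWS' [FORCE]. ROWS is JSON, a list of rows, each an object with "claw": the gripper's target within -1 to 1 (shut at 1, half-way at 0, fully open at -1); "linear": the shift along the tool's x, y, z in mm, a list of three; "rot": the turn, a rotation vector about the tool's x, y, z in degrees, a list of three. A call has 1 to 20 rows; each row shifts and turns the pose as measured when the row begins, along the tool's axes as they then stand; what a row does not reach is not made up. A row lasts 1/12 s, in which the tool goes at most 41.7 mm and 7.16 degrees, less where a joint would pass 70% of its speed; a pose out of reach is approached as far as the arm can. A call is refused whole if a number of a shift passes 41.7 or a number of a turn 7.16, either way. A call with a gripper value outside its range is refused whole. The fingers move at their own pace and stop on an object; FORCE is the grip in N (left out, the last holds). Time passes only in rows, so rows that do not move let the fingers close. It gives the time, the measured TCP pose, the force and the opening at its end, in the units of the state.
- manip.get_obs(): the state, without advancing time (a new reading comes with each control period).
- manip.read_camera(name): name is "scene" or "side" or "wrist"; returns (picture, depth): 420x560x3 uint8, red, green, blue; 420x560 float32, mm along the optical axis (not along the pixel's ray), 0 where there is no reading.
- manip.camera_params(name): a dict with "camera_matrix" (3x3 intrinsics, pixels), "camera_from_world" (4x4, takes a point from world to camera coordinates); the wrist camera has in their place "mount" (4x4, takes a point from camera to tool coordinates, whose origin is the TCP and whose axes are the tool frame's). Camera axes: x right, y up, looking along -z (the intrinsics and any distortion apply to the point x, -y, -z); pixel columns grow to the right and rows downward; lengths in mm; the calibration is good to about 2 mm. A picture is of the moment at which its call begins: read the wrist's pose just before it. camera_params takes no time and is no camera call.
- manip.close_job(): hands the job in, once; it reports no verdict.
Trained networks look in the newest picture that a camera, given by its name, has taken for a name from the list of things; names that differ only in an ending like _2 or _b are one class to them, and where a whole thing is asked for, a point or a joint stands for the part that bears it (a point fixed in the world has none). Each returns a list of dicts, best first, with "confidence" (0 to 1); they miss things now and then, are a little off and sometimes report something else, mostly with a low value. They report only what shows in the picture. A call takes as long as a camera call.
- manip.look_for(query, camera): "box" ([left, top, width, height] in pixels, round what is visible of it).
- manip.trace(query, camera): "mask" (420x560 bool, what is visible of it) and "box" ([left, top, width, height] in pixels, round what is visible of it).
- manip.tip_of(query, camera): "uv" ([column, row] in pixels: a listed point, or the origin of a listed thing).
The state is a dict: "clock": time; "joint_positions": joint angles; "joint_velocities": joint speeds; "joint_torque": joint torques, N m; "position": TCP position; "orientation": TCP orientation; "contact_force": force on the tool from outside, world axes, zero at the start; "ft_torque": the same for the moment, N m; "gripper_width": opening from 0.0 (shut) to 1.0 (fully open).
Only numpy, scipy, OpenCV 4.12 (cv2) and the standard library are available. Lean on these libraries where they do the work, as an engineer would, in place of code of your own. Each camera call takes 0.05 s, during which the arm holds its last target. There are 200 camera calls.

## Working session

There is one attempt and no reset: what is moved stays moved. The work goes in short steps, Python scripts to look and compute and a shell command to move; the robot and the scene stay as the last step left them, time stands still between calls to the robot, and variables do not carry over. Pictures are saved under pics/ and viewed, about 8 in all and at most 12, crops included, and the job is handed in when it is done.

```bash
mkdir -p pics
cat > h.py <<'E'
import numpy as np, cv2
from workcell import manip
def grab(cam):
    o=manip.get_obs(); im,d=manip.read_camera(cam); p=manip.camera_params(cam)
    K=np.array(p["camera_matrix"])
    if "mount" in p:
        T=np.eye(4);T[:3,:3]=o["orientation"];T[:3,3]=o["position"]; W=T@np.array(p["mount"])
    else: W=np.linalg.inv(np.array(p["camera_from_world"]))
    return im,d,K,W
def px(uv,z,K,W):
    c=np.array([(uv[0]-K[0,2])/K[0,0]*z,-(uv[1]-K[1,2])/K[1,1]*z,-z,1]); return (W@c)[:3]
def atheight(uv,h,K,W):
    a=W[:3,3]; b=px(uv,1000,K,W)-a; return a+b*(h-a[2])/b[2]
def save(im,n): cv2.imwrite("pics/"+n+".png",im[:,:,::-1])
E
python3 - <<'E'
from h import *
print(manip.get_obs()); p=manip.camera_params("scene");print(p.keys())
V=[]
for c in("scene","side"):
    im,d,K,W=grab(c);V.append(im)
    for q,h in dict(jaw_face=139,post_top=179,lever_pad=161,crank_centre=90,crank_grip=90,tube=115,front_plate=139,rear_plate=139,vise=0).items():
        r=manip.tip_of(q,c)
        for t in r[:2]:
            u=t["uv"];z=d[int(u[1]),int(u[0])]
            print(c,q,round(t["confidence"],2),np.round(u),"depthpt",np.round(px(u,z,K,W)),"h",np.round(atheight(u,h,K,W)))
save(V[0],"a");save(V[1],"b")
E
```

```text
{'clock': 0.0, 'joint_positions': array([ 1.09842193e+00,  3.51216120e-01,  1.65245561e+00,  1.01812641e-05,
        1.13911113e+00, -8.46029525e-02]), 'joint_velocities': array([-0.00016631,  0.00071058,  0.00079512, -0.00315768,  0.00111055,
        0.00132195]), 'joint_torque': array([ 2.90363614e-04, -4.97318852e+01, -2.85256523e+01,  6.98411325e-02,
        2.56645371e-02, -9.96802964e-05]), 'position': array([207.76329117, 508.81993322, 189.40049339]), 'orientation': array([[-5.49782785e-04,  3.78129882e-01,  9.25752391e-01],
       [-1.05566376e-03,  9.25751796e-01, -3.78130266e-01],
       [-9.99999292e-01, -1.18517276e-03, -1.09784386e-04]]), 'contact_force': array([-0.12464359,  0.86556942, -0.59794547]), 'ft_torque': array([-0.01674852, -0.03351829, -0.02266422]), 'gripper_width': 0.9973180838719531}
dict_keys(['camera_matrix', 'camera_from_world'])
scene jaw_face 0.9 [282. 210.] depthpt [610.  -9. 161.] h [583.  11. 139.]
scene post_top 0.74 [256. 201.] depthpt [554. -54. 175.] h [559. -57. 179.]
scene lever_pad 0.65 [405. 222.] depthpt [701. 381.  23.] h [829. 219. 161.]
[... 611 characters left out ...]
  0.]
side jaw_face 0.94 [261. 211.] depthpt [540.  -6. 159.] h [559.  15. 139.]
side jaw_face 0.32 [392. 314.] depthpt [ 622. -464.    4.] h [ 498. -519.  139.]
side post_top 0.97 [278. 210.] depthpt [563. -56. 179.] h [563. -56. 179.]
side lever_pad 0.55 [283. 220.] depthpt [553. -88. 164.] h [556. -85. 161.]
side crank_centre 0.78 [308. 250.] depthpt [ 658. -113.    2.] h [ 574. -181.   90.]
side crank_grip 0.79 [293. 258.] depthpt [ 494. -194.  113.] h [ 514. -175.   90.]
side tube 0.61 [246. 207.] depthpt [543.  73. 135.] h [563.  96. 115.]
side front_plate 0.61 [261. 209.] depthpt [544.  -1. 162.] h [567.  24. 139.]
side vise 0.89 [249. 235.] depthpt [555.  72.  12.] h [566.  84.   0.]
```

View pics/a.png

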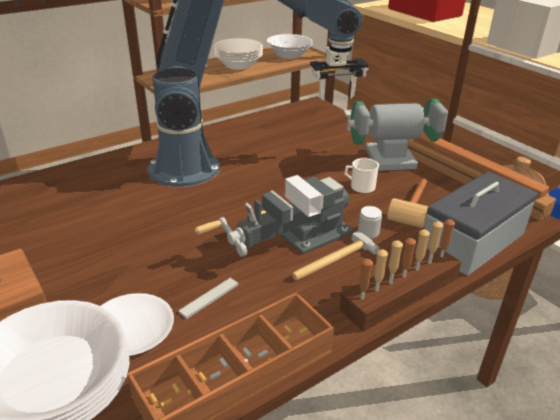

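View pics/b.png

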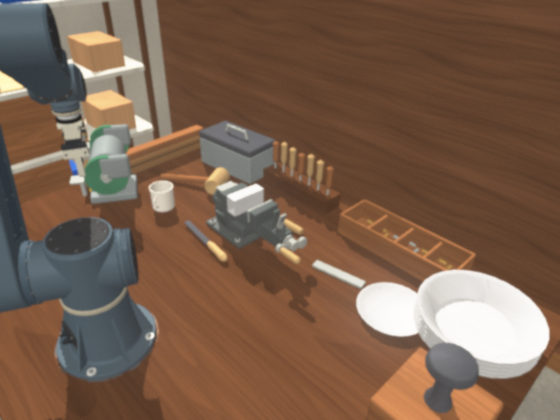

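The vise's screw axis runs roughly along world +y at x≈565. In the scene picture the jaws are at (300,200) and the crank at (235,235). I'll go above it and look with the wrist camera.

```bash
python3 -m jog '[{"claw":-1,"linear":[-40,0,0],"rot":[-5,0,0]},{"claw":-1,"linear":[-40,0,0],"rot":[-5,0,0]},{"claw":-1,"linear":[-40,0,0],"rot":[-5,0,0]},{"claw":-1,"linear":[-40,0,0],"rot":[-5,0,0]},{"claw":-1,"linear":[-40,0,0],"rot":[-5,0,0]}]' 20
python3 -m jog '[{"claw":-1,"linear":[0,-33,23],"rot":[0,0,0]},{"claw":-1,"linear":[0,-33,23],"rot":[0,0,0]},{"claw":-1,"linear":[0,-33,23],"rot":[0,0,0]},{"claw":-1,"linear":[0,-33,23],"rot":[0,0,0]},{"claw":-1,"linear":[0,-33,23],"rot":[0,0,0]},{"claw":-1,"linear":[0,-33,23],"rot":[0,0,0]},{"claw":-1,"linear":[0,-33,23],"rot":[0,0,0]},{"claw":-1,"linear":[0,-33,23],"rot":[0,0,0]},{"claw":-1,"linear":[0,-33,23],"rot":[0,0,0]},{"claw":-1,"linear":[0,-33,23],"rot":[0,0,0]},{"claw":-1,"linear":[0,-33,23],"rot":[0,0,0]},{"claw":-1,"linear":[0,-33,23],"rot":[0,0,0]},{"claw":-1,"linear":[0,-33,23],"rot":[0,0,0]},{"claw":-1,"linear":[0,-33,23],"rot":[0,0,0]}]' 20
python3 -c "
from h import *
print(manip.camera_params('wrist'),manip.get_obs()['orientation'])"
```

```text
clock: 1.42
position: [206.4, 506.0, 388.8]
orientation: [[-0.008, -0.064, 0.998], [-0.016, 0.998, 0.064], [-1.0, -0.015, -0.009]]
contact_force: [0.4, 0.5, -0.2]
gripper_width: 1.001
clock: 2.58
position: [569.7, 58.4, 403.0]
orientation: [[0.006, -0.082, 0.997], [0.002, 0.997, 0.082], [-1.0, 0.002, 0.006]]
contact_force: [0.6, 0.4, 0.8]
gripper_width: 0.999
{'camera_matrix': array([[325.79873674,   0.        , 277.91831515],
       [  0.        , 325.79873674, 205.0097537 ],
       [  0.        ,   0.        ,   1.        ]]), 'mount': array([[-7.27942801e-04,  2.90219655e-01, -9.56959781e-01,
        -1.93766494e+02],
       [ 9.99999678e-01, -1.13156799e-04, -7.94999861e-04,
         7.87498733e-01],
       [-3.39011091e-04, -9.56960051e-01, -2.90219479e-01,
        -8.09284695e+01],
       [ 0.00000000e+00,  0.00000000e+00,  0.00000000e+00,
         1.00000000e+00]])} [[ 0.00573575 -0.0821171   0.99660618]
 [ 0.00231914  0.99662099  0.08210497]
 [-0.99998086  0.00184034  0.00590681]]
```

```bash
python3 -m jog '[{"claw":-1,"linear":[0,-40,0],"rot":[0,0,0]},{"claw":-1,"linear":[0,-40,0],"rot":[0,0,0]},{"claw":-1,"linear":[0,-35,0],"rot":[0,0,0]},{"claw":-1,"linear":[0,0,0],"rot":[0,0,0]}]' 20
cat > m.py <<'E'
from h import *
import sys
im,d,K,W=grab("wrist");save(im,sys.argv[1])
for q,h in dict(jaw_face=139,post_top=179,lever_pad=161,crank_centre=90,crank_grip=90,tube=115,front_plate=139,rear_plate=139).items():
    for t in manip.tip_of(q,"wrist")[:2]:
        u=t["uv"];z=d[min(419,int(u[1])),min(559,int(u[0]))]
        print(q,round(t["confidence"],2),np.round(u),"depthpt",np.round(px(u,z,K,W)),"h",np.round(atheight(u,h,K,W)))
# cloud: height map
v,u=np.mgrid[0:420,0:560];z=d
C=np.stack([(u-K[0,2])/K[0,0]*z,-(v-K[1,2])/K[1,1]*z,-z],-1)@W[:3,:3].T+W[:3,3]
np.savez("c_"+sys.argv[1],C=C,d=d,K=K,W=W)
E
python3 m.py w1
```

```text
clock: 2.92
position: [582.3, -66.9, 399.7]
orientation: [[0.002, -0.078, 0.997], [0.002, 0.997, 0.078], [-1.0, 0.001, 0.002]]
contact_force: [-0.4, 1.0, -0.4]
gripper_width: 0.994
jaw_face 0.97 [346. 156.] depthpt [558.  24. 159.] h [561.  28. 139.]
post_top 0.77 [292. 153.] depthpt [558. -50. 178.] h [558. -50. 179.]
post_top 0.55 [345. 156.] depthpt [558.  23. 158.] h [556.  18. 179.]
lever_pad 0.89 [270. 149.] depthpt [554. -77. 176.] h [556. -78. 161.]
crank_grip 0.76 [199.  99.] depthpt [ 501. -181.  117.] h [ 501. -187.   90.]
crank_grip 0.62 [517. 224.] depthpt [668. 367.  50.] h [656. 335.  90.]
tube 0.84 [390. 156.] depthpt [552.  77. 173.] h [559.  98. 115.]
front_plate 0.92 [344. 158.] depthpt [561.  21. 159.] h [564.  26. 139.]
front_plate 0.72 [201.  98.] depthpt [ 500. -180.  117.] h [ 500. -175.  139.]
rear_plate 0.72 [415. 162.] depthpt [557. 110. 174.] h [562. 125. 139.]
```

View pics/w1.png

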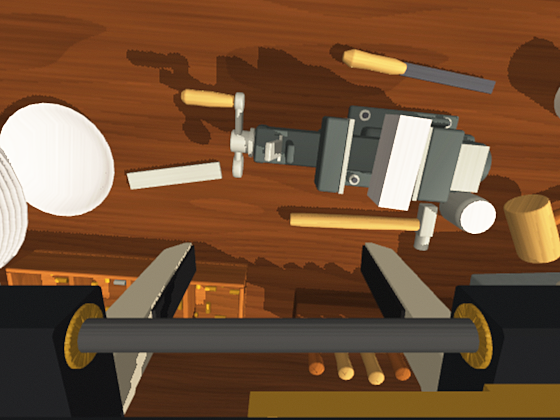

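Wrist view: the crank grip is at (208,98), on the robot side and about level. The lever and post are at (275,150), the front jaw at (335,155), and the tube at (405,160), askew. Next I'll fit the vise frame from the depth cloud.

```bash
cat > f.py <<'E'
import numpy as np, cv2,sys
C=np.load("c_%s.npz"%sys.argv[1])["C"]
def reg(n,x,y,z):
    P=C[(C[...,0]>x[0])&(C[...,0]<x[1])&(C[...,1]>y[0])&(C[...,1]<y[1])&(C[...,2]>z[0])&(C[...,2]<z[1])]
    if len(P)<8: print(n,len(P));return
    r=cv2.minAreaRect(P[:,:2].astype(np.float32))
    (c,s,a)=r; b=cv2.boxPoints(r)
    print(n,len(P),"ctr",np.round(c,1),"size",np.round(s,1),"ang",round(a,1),"zmed",round(np.median(P[:,2]),1),"lo",np.round(P.min(0)),"hi",np.round(P.max(0)))
reg("frontjaw",(480,640),(-30,40),(155,168))
reg("rearjaw",(480,640),(105,190),(155,168))
reg("tubetop",(480,640),(30,130),(171,180))
reg("post",(520,600),(-75,-40),(172,185))
reg("lever",(520,600),(-100,-58),(150,185))
reg("grip",(470,535),(-240,-160),(80,125))
reg("crankarm",(470,640),(-165,-130),(60,130))
reg("slide",(520,600),(-130,-25),(108,121))
E
python3 f.py w1
```

```text
frontjaw 2015 ctr [560.6   8.4] size [ 36.6 100.4] ang 89.1 zmed 159.0 lo [510. -10. 155.] hi [611.  27. 162.]
rearjaw 2662 ctr [562.7 147.6] size [51.9 99.9] ang 88.9 zmed 159.2 lo [513. 121. 155.] hi [613. 174. 163.]
tubetop 2912 ctr [562.   96.1] size [ 41.  120.3] ang 86.6 zmed 174.3 lo [501.  72. 171.] hi [623. 120. 177.]
post 142 ctr [559.2 -52.6] size [ 9.8 23.2] ang 89.3 zmed 177.7 lo [548. -58. 173.] hi [571. -48. 180.]
lever 223 ctr [558.7 -77.6] size [23.6 15.4] ang 4.3 zmed 173.9 lo [547. -85. 150.] hi [571. -70. 178.]
grip 512 ctr [ 500.  -184.3] size [20.8 48.1] ang 0.0 zmed 115.7 lo [ 490. -208.  106.] hi [ 510. -160.  120.]
crankarm 601 ctr [ 552.1 -147.5] size [ 34.9 125.8] ang 90.0 zmed 111.8 lo [ 489. -165.   80.] hi [ 615. -130.  121.]
slide 1378 ctr [557.7 -77.9] size [111.7  59.4] ang 81.5 zmed 113.9 lo [ 520. -130.  108.] hi [585. -25. 121.]
```

Measurements are consistent with the sizes given: vise x axis at yaw 89.1°, jaw face (561, 26.7), post centre y −52.6, opening about 95 mm. Now go above the post.

```bash
python3 -m jog '[{"claw":-0.14,"linear":[0,0,-10],"rot":[5.4,0,0]},{"claw":-0.14,"linear":[40,5,-13],"rot":[0,0,0]},{"claw":-0.14,"linear":[40,0,0],"rot":[0,0,0]},{"claw":-0.14,"linear":[40,0,0],"rot":[0,0,0]},{"claw":-0.14,"linear":[30,0,0],"rot":[0,0,0]},{"claw":-0.14,"linear":[10,0,0],"rot":[0,0,0]},{"claw":-0.14,"linear":[0,0,0],"rot":[0,0,0]}]' 25
python3 m.py w2; python3 f.py w2
```

```text
clock: 3.95
position: [559.9, -51.5, 238.0]
orientation: [[0.011, 0.009, 1.0], [0.002, 1.0, -0.009], [-1.0, 0.002, 0.011]]
contact_force: [-0.3, -0.4, 0.6]
gripper_width: 0.582
jaw_face 0.93 [363. 198.] depthpt [557.  24. 159.] h [563.  29. 139.]
jaw_face 0.16 [382. 260.] depthpt [689.  94.  19.] h [627.  52. 139.]
post_top 0.67 [275. 204.] depthpt [556. -53. 178.] h [556. -53. 179.]
lever_pad 0.6 [246. 200.] depthpt [477. -50. 431.] h [557. -78. 161.]
crank_centre 0.3 [244. 198.] depthpt [551. -78. 175.] h [575. -87.  90.]
crank_grip 0.8 [139. 129.] depthpt [ 499. -180.  116.] h [ 501. -191.   90.]
tube 0.56 [426. 188.] depthpt [548.  77. 159.] h [559.  98. 115.]
front_plate 0.78 [356. 196.] depthpt [555.  17. 160.] h [560.  22. 139.]
front_plate 0.64 [382. 258.] depthpt [687.  96.  16.] h [625.  53. 139.]
rear_plate 0.91 [465. 198.] depthpt [553. 103. 175.] h [564. 124. 139.]
frontjaw 4319 ctr [560.3   8.6] size [ 36.4 100. ] ang 89.1 zmed 158.9 lo [510. -10. 155.] hi [611.  27. 161.]
rearjaw 5671 ctr [557.  148.4] size [111.4  56.3] ang 3.3 zmed 159.1 lo [503. 117. 155.] hi [613. 175. 167.]
tubetop 6907 ctr [561.8  96.1] size [ 41.6 120.3] ang 86.4 zmed 174.1 lo [501.  72. 171.] hi [623. 120. 177.]
post 330 ctr [558.8 -52.3] size [ 9.2 23.6] ang 89.1 zmed 177.6 lo [547. -57. 172.] hi [571. -48. 180.]
lever 585 ctr [558.7 -77.6] size [15.4 24.1] ang 88.4 zmed 171.6 lo [547. -85. 150.] hi [571. -70. 178.]
grip 1065 ctr [ 499.4 -184.8] size [49.7 20.7] ang 89.6 zmed 115.6 lo [ 489. -210.  104.] hi [ 510. -160.  119.]
crankarm 1154 ctr [ 551.3 -147.5] size [ 35.  127.1] ang 90.0 zmed 112.5 lo [ 488. -165.   85.] hi [ 615. -130.  120.]
slide 2727 ctr [552.9 -77.7] size [105.7  63.5] ang 88.6 zmed 113.9 lo [ 520. -130.  108.] hi [584. -25. 121.]
```

```bash
python3 -m jog '[{"claw":-0.14,"linear":[0,-10.5,0],"rot":[0,0,0]},{"claw":-0.14,"linear":[20,0,0],"rot":[0,0,0]},{"claw":-0.14,"linear":[0,0,0],"rot":[0,0,0]}]' 25
python3 -m jog '[{"claw":-0.14,"linear":[25,0,0],"rot":[0,0,0]},{"claw":-0.14,"linear":[25,0,0],"rot":[0,0,0]},{"claw":-0.14,"linear":[22,0,0],"rot":[0,0,0]},{"claw":-0.14,"linear":[0,0,0],"rot":[0,0,0]}]' 25
```

```text
clock: 4.65
position: [562.3, -64.4, 222.2]
orientation: [[0.019, 0.009, 1.0], [-0.0, 1.0, -0.009], [-1.0, 0.0, 0.019]]
contact_force: [-0.2, 0.6, -0.3]
gripper_width: 0.57
clock: 4.98
position: [565.6, -67.3, 151.8]
orientation: [[0.024, 0.01, 1.0], [-0.002, 1.0, -0.01], [-1.0, -0.001, 0.024]]
contact_force: [-0.4, 0.2, -0.2]
gripper_width: 0.572
```

```bash
python3 -m jog '[{"claw":-0.14,"linear":[3,5,-6],"rot":[0,1.4,0]},{"claw":0.1,"linear":[3,4,0],"rot":[0,0,0]},{"claw":0.1,"linear":[0,0,0],"rot":[0,0,0]}]' 30
```

```text
clock: 5.23
position: [560.4, -59.0, 148.7]
orientation: [[-0.001, 0.011, 1.0], [-0.003, 1.0, -0.011], [-1.0, -0.003, -0.001]]
contact_force: [-0.1, -0.5, 1.0]
gripper_width: 0.476
```

```bash
python3 -m jog '[{"claw":1,"linear":[2,0,0],"rot":[0,0,0]},{"claw":1,"linear":[0,0,0],"rot":[0,0,0]},{"claw":1,"linear":[0,0,0],"rot":[0,0,0]},{"claw":1,"linear":[0,0,0],"rot":[0,0,0]},{"claw":1,"linear":[0,0,0],"rot":[0,0,0]}]' 30
```

```text
clock: 5.65
position: [562.8, -59.4, 152.0]
orientation: [[0.007, 0.01, 1.0], [-0.005, 1.0, -0.01], [-1.0, -0.005, 0.007]]
contact_force: [0.1, 0.7, 0.3]
gripper_width: 0.141
```

Run:
```python
from h import *
a=grab("wrist")[0]; b=grab("side")[0]
A=cv2.resize(a[130:330,170:450],(560,400)); B=cv2.resize(b[150:290,180:376],(560,400),interpolation=cv2.INTER_CUBIC)
save(np.vstack([A,B])[:, :],"g1"); im=np.hstack([cv2.resize(A,(400,400)),cv2.resize(B,(400,400))]);save(im,"g1")
print(manip.get_obs()["gripper_width"])
```

```text
0.05450755253741171
```

View pics/g1.png

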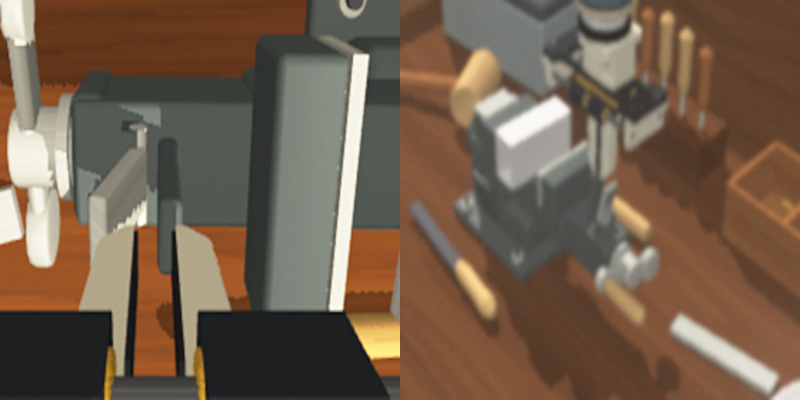

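The picture is ambiguous: fingers at crop (150,230), post at (168,250), lever at (120,210). The width reading suggests nothing is held. I'll use depth to find out where the fingertips are relative to the post.

Run:
```python
from h import *
im,d,K,W=grab("wrist"); o=manip.get_obs(); print(o["clock"],o["gripper_width"],o["position"].round(1),o["contact_force"].round(1))
v,u=np.mgrid[0:420,0:560];z=d
C=np.stack([(u-K[0,2])/K[0,0]*z,-(v-K[1,2])/K[1,1]*z,-z],-1)@W[:3,:3].T+W[:3,3]
for r in range(200,300,6):
    print(r," ".join("%d,%d,%d"%tuple(C[r,c]) for c in range(236,325,8)))
save(cv2.resize(im[180:340,190:400],(800,600),interpolation=cv2.INTER_CUBIC),"g2")
```

```text
5.8 0.021944707510552632 [562.6 -59.5 151.6] [ 0.3 -0.5 -0.3]
200 547,-89,114 547,-83,114 548,-77,112 543,-70,128 544,-65,126 548,-59,113 547,-54,117 548,-48,114 548,-42,114 548,-36,114 548,-30,114 548,-24,112
206 552,-89,112 552,-83,113 553,-77,112 547,-70,131 547,-65,131 552,-59,113 547,-54,132 547,-48,130 553,-42,113 552,-36,114 553,-30,113 553,-24,113
212 557,-89,114 557,-83,114 546,-75,146 546,-69,145 550,-65,133 557,-59,115 547,-54,144 547,-49,144 557,-42,113 557,-36,114 557,-30,114 557,-24,114
218 561,-90,114 548,-79,152 546,-74,157 550,-69,148 555,-65,133 562,-60,114 547,-54,156 547,-49,155 562,-42,114 562,-35,113 562,-30,114 562,-24,114
224 547,-82,165 547,-78,166 548,-73,162 553,-69,150 559,-65,133 567,-60,113 547,-54,166 547,-49,165 567,-41,114 567,-35,114 567,-29,113 567,-23,115
230 547,-81,175 547,-77,174 552,-73,164 557,-69,150 564,-65,132 571,-60,114 547,-54,174 547,-50,175 571,-41,114 572,-35,114 572,-29,114 572,-23,113
236 550,-81,175 551,-77,174 555,-73,164 562,-70,149 569,-65,132 576,-60,114 550,-54,177 549,-50,179 577,-41,114 577,-35,112 576,-29,115 576,-23,114
24
[... 740 characters left out ...]
3 553,-69,213 553,-66,213 553,-62,212 671,-62,-1 554,-55,210 553,-51,212 553,-48,213 553,-44,211 480,-56,345 670,-5,0
278 553,-76,217 552,-72,218 552,-69,218 553,-65,217 553,-62,217 679,-62,-2 555,-55,214 553,-51,218 553,-48,217 554,-44,216 553,-41,217 679,-5,-1
284 553,-75,222 553,-72,222 553,-69,223 553,-65,223 554,-62,221 686,-62,0 554,-55,221 553,-52,222 553,-48,223 553,-45,223 553,-41,222 688,-4,-2
290 526,-68,271 525,-66,272 526,-64,271 526,-62,270 555,-62,224 695,-62,-1 555,-55,224 553,-52,227 526,-51,270 527,-49,270 526,-47,271 526,-45,271
296 526,-68,274 526,-66,273 525,-63,274 525,-62,274 555,-62,229 704,-62,-1 554,-55,229 553,-52,232 526,-52,274 526,-50,273 526,-47,273 526,-46,273
```

View pics/g2.png

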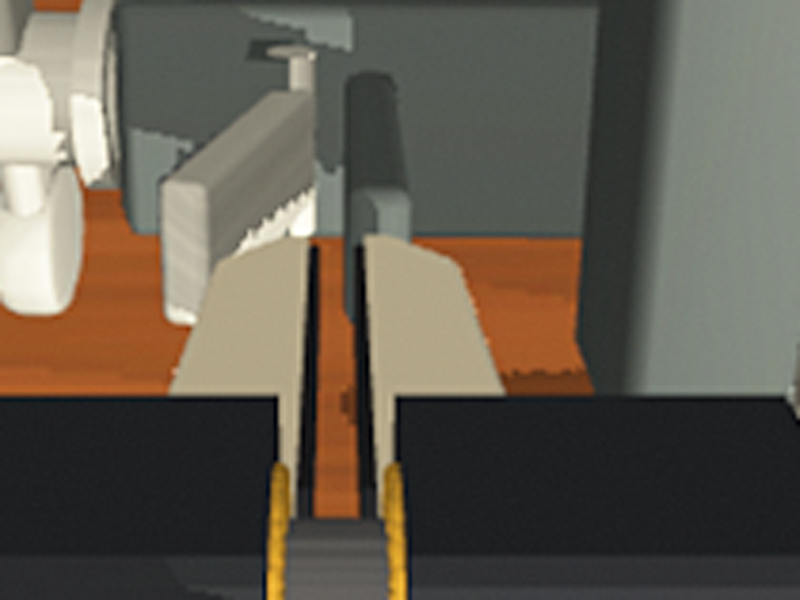

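Run:
```python
import numpy as np
for n,p in (("w1",(582.3,-66.9,399.7)),("w2",(559.9,-51.5,238.0))):
    C=np.load("c_%s.npz"%n)["C"]-np.array(p)
    for lo in (-40,-20,0):
        m=(abs(C[...,0])<25)&(abs(C[...,1])<75)&(C[...,2]>lo)&(C[...,2]<lo+20)
        P=C[m]; print(n,lo,len(P), P.min(0).round() if len(P) else "", P.max(0).round() if len(P) else "")
```

```text
w1 -40 0  
w1 -20 0  
w1 0 0  
w2 -40 0  
w2 -20 0  
w2 0 0
```

Run:
```python
import numpy as np
for n,p in (("w1",(582.3,-66.9,399.7)),("w2",(559.9,-51.5,238.0))):
    D=np.load("c_%s.npz"%n); C=D["C"]-np.array(p)
    m=(abs(C[...,0])<60)&(abs(C[...,1])<100)&(C[...,2]>-30)&(C[...,2]<120)
    P=C[m]; print(n,len(P)); 
    if len(P):
        i=np.argsort(P[:,2])[:400:40]; print(P[i].round())
```

```text
w1 12729
[[-12.  49.  26.]
 [  1. -46.  29.]
 [ -4.  47.  30.]
 [  2.  48.  30.]
 [ -3. -46.  31.]
 [-11.  46.  32.]
 [-10.  46.  32.]
 [  1. -46.  33.]
 [ -9.  47.  34.]
 [ -4.  47.  34.]]
w2 12592
[[ -9. -31.  27.]
 [  5.  28.  29.]
 [ -7. -28.  30.]
 [-10. -29.  31.]
 [ -2.  28.  32.]
 [ -9.  38.  33.]
 [  3.  28.  34.]
 [ -8.  29.  35.]
 [ -9. -35.  35.]
 [  2. -27.  36.]]
```

The depth clouds all show the real fingertips about 28 mm behind the reported TCP, i.e. at z≈180, just above the post. That is why the fingers closed on air. I'll reopen and go lower, allowing for that offset.

```bash
python3 -m jog '[{"claw":-0.16,"linear":[-8,-3,-2],"rot":[0,0,0]},{"claw":-0.16,"linear":[0,0,0],"rot":[0,0,0]},{"claw":-0.16,"linear":[0,0,0],"rot":[0,0,0]},{"claw":-0.16,"linear":[0,0,0],"rot":[0,0,0]},{"claw":-0.16,"linear":[0,0,0],"rot":[0,0,0]},{"claw":-0.16,"linear":[0,0,0],"rot":[0,0,0]}]' 30
```

```text
clock: 6.3
position: [560.2, -62.7, 160.5]
orientation: [[0.006, 0.01, 1.0], [-0.005, 1.0, -0.01], [-1.0, -0.005, 0.006]]
contact_force: [0.1, 0.1, 1.0]
gripper_width: 0.404
```

```bash
python3 -m jog '[{"claw":-0.16,"linear":[0,0.5,0],"rot":[0,0,0]},{"claw":-0.16,"linear":[0,0,0],"rot":[0,0,0]},{"claw":-0.16,"linear":[0,0,0],"rot":[0,0,0]},{"claw":-0.16,"linear":[0,0,0],"rot":[0,0,0]}]' 30
python3 -m jog '[{"claw":-0.16,"linear":[12,0,0],"rot":[0,0,0]},{"claw":-0.16,"linear":[12,0,0],"rot":[0,0,0]},{"claw":-0.16,"linear":[0,0,0],"rot":[0,0,0]}]' 30
```

```text
clock: 6.63
position: [560.1, -62.0, 160.1]
orientation: [[0.005, 0.01, 1.0], [-0.005, 1.0, -0.01], [-1.0, -0.005, 0.005]]
contact_force: [-0.8, 0.4, -0.0]
gripper_width: 0.582
clock: 6.88
position: [560.6, -62.1, 135.5]
orientation: [[0.006, 0.01, 1.0], [-0.005, 1.0, -0.01], [-1.0, -0.005, 0.006]]
contact_force: [-0.3, -0.4, -0.1]
gripper_width: 0.58
```

```bash
python3 -m jog '[{"claw":-0.16,"linear":[12,0,0],"rot":[0,0,0]},{"claw":-0.16,"linear":[12,0,0],"rot":[0,0,0]},{"claw":0.1,"linear":[1,2,0],"rot":[0,0,0]},{"claw":0.1,"linear":[0,0,0],"rot":[0,0,0]},{"claw":0.1,"linear":[0,0,0],"rot":[0,0,0]}]' 30
```

```text
clock: 7.3
position: [561.1, -61.4, 109.6]
orientation: [[0.006, 0.009, 1.0], [-0.007, 1.0, -0.009], [-1.0, -0.007, 0.006]]
contact_force: [-1.1, -4.8, -0.7]
gripper_width: 0.455
```

```bash
python3 -m jog '[{"claw":1,"linear":[0,1,0],"rot":[0,0,0]},{"claw":1,"linear":[0,0,0],"rot":[0,0,0]},{"claw":1,"linear":[0,0,0],"rot":[0,0,0]},{"claw":1,"linear":[0,0,0],"rot":[0,0,0]},{"claw":1,"linear":[0,0,0],"rot":[0,0,0]}]' 30
```

```text
clock: 7.72
position: [561.0, -61.2, 110.7]
orientation: [[0.006, 0.01, 1.0], [-0.008, 1.0, -0.01], [-1.0, -0.008, 0.006]]
contact_force: [1.5, -4.5, -5.6]
gripper_width: 0.228
```

Held at about 21 mm, so the lever is fully squeezed. Now slide the jaw.

```bash
python3 -m jog '[{"claw":1,"linear":[0,4,0],"rot":[0,0,0]},{"claw":1,"linear":[0,4,0],"rot":[0,0,0]},{"claw":1,"linear":[0,4,0],"rot":[0,0,0]},{"claw":1,"linear":[0,4,0],"rot":[0,0,0]}]' 30
```

```text
clock: 8.05
position: [561.2, -49.6, 110.7]
orientation: [[0.005, 0.011, 1.0], [-0.015, 1.0, -0.011], [-1.0, -0.015, 0.005]]
contact_force: [0.3, -10.5, -4.8]
gripper_width: 0.231
```

```bash
python3 -m jog '[{"claw":1,"linear":[0,4,0],"rot":[0,0,0.4]},{"claw":1,"linear":[0,4,0],"rot":[0,0,0.4]},{"claw":1,"linear":[0,4,0],"rot":[0,0,0]},{"claw":1,"linear":[0,4,0],"rot":[0,0,0]},{"claw":1,"linear":[0,4,0],"rot":[0,0,0]},{"claw":1,"linear":[0,4,0],"rot":[0,0,0]}]' 30
python3 m.py w3|grep -v crank; python3 f.py w3
```

```text
clock: 8.55
position: [561.5, -32.9, 110.7]
orientation: [[0.005, 0.012, 1.0], [-0.013, 1.0, -0.012], [-1.0, -0.013, 0.005]]
contact_force: [0.4, -10.1, -4.4]
gripper_width: 0.231
jaw_face 0.64 [431. 256.] depthpt [550.  43. 160.] h [561.  53. 139.]
post_top 0.98 [287. 295.] depthpt [560. -27. 178.] h [559. -27. 179.]
lever_pad 0.67 [257. 272.] depthpt [549. -40. 176.] h [558. -41. 161.]
tube 0.73 [ 67. 143.] depthpt [ 499. -152.  117.] h [ 500. -153.  115.]
tube 0.24 [426. 258.] depthpt [552.  41. 159.] h [574.  62. 115.]
front_plate 0.7 [425. 255.] depthpt [550.  40. 159.] h [560.  50. 139.]
frontjaw 6169 ctr [539.5   5.2] size [69.6 58.5] ang 89.9 zmed 158.9 lo [510. -30. 155.] hi [569.  40. 168.]
rearjaw 0
tubetop 3752 ctr [562.8  88. ] size [ 12.1 118.3] ang 89.1 zmed 173.9 lo [504.  81. 171.] hi [622.  94. 176.]
post 796 ctr [558.8 -49.1] size [23.4 18.1] ang 0.0 zmed 177.2 lo [547. -58. 172.] hi [570. -40. 185.]
lever 1
grip 1097 ctr [ 499.8 -171.1] size [22.3 20.8] ang 89.2 zmed 115.4 lo [ 489. -182.  104.] hi [ 510. -160.  119.]
crankarm 2173 ctr [ 500.3 -147.5] size [34.9 21.3] ang 89.5 zmed 115.5 lo [ 490. -165.  104.] hi [ 511. -130.  119.]
slide 4213 ctr [554.7 -69.1] size [84.3 56.9] ang 78.4 zmed 113.7 lo [ 520. -105.  108.] hi [584. -25. 121.]
```

Run:
```python
import numpy as np
for n in("w2","w3"):
    C=np.load("c_%s.npz"%n)["C"]
    for x in range(508,620,16):
        m=(abs(C[...,0]-x)<4)
        J=C[m&(abs(C[...,2]-159)<2.5)&(C[...,1]>-15)&(C[...,1]<90)][:,1]; T=C[m&(abs(C[...,2]-174.2)<2)&(C[...,1]>30)][:,1]
        print(n,x,[np.percentile(a,[1,99]).round(1) if len(a) else None for a in(J,T)])
```

```text
w2 508 [array([-5.8, 80.1]), array([ 79.1, 119. ])]
w2 524 [array([-8. , 78.7]), array([ 78.3, 118.3])]
w2 540 [array([-8.2, 77.7]), array([ 77.2, 117. ])]
w2 556 [array([-8.5, 76.9]), array([ 76.3, 115.9])]
w2 572 [array([-9. , 75.9]), array([ 75.4, 115. ])]
w2 588 [array([-9.5, 74.8]), array([ 74.3, 114.2])]
w2 604 [array([-9.4, 74. ]), array([ 73.3, 113.3])]
w3 508 [array([20.2, 85.3]), array([83.5, 84.3])]
w3 524 [array([18.5, 84.7]), array([83.2, 87.2])]
w3 540 [array([18.2, 84.3]), array([82.8, 90.9])]
w3 556 [array([-13.4,  84. ]), array([82.6, 93.7])]
w3 572 [array([45.3, 84.1]), array([82.4, 92.7])]
w3 588 [array([82.2, 83.5]), None]
w3 604 [array([82.3, 82.8]), array([81.9, 92.5])]
```

View pics/w3.png

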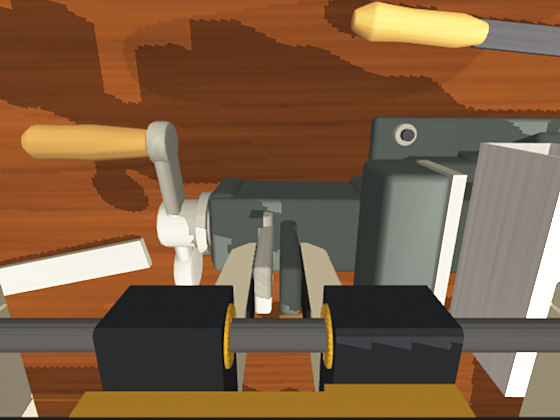

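The tube (500,250) now looks square to the jaws and already back against the rear jaw, while the front jaw face (455,210) is still about 28 mm away. There is a beige gripper part at the right edge (550,310). I'll check in 3D whether it's touching the tube.

Run:
```python
import numpy as np
C=np.load("c_w3.npz")["C"]
for r in range(240,400,12):
    print(r," ".join("%d,%d,%d"%tuple(C[r,c]) for c in list(range(440,560,14))+[558]))
print([tuple(C[r,3].astype(int)) for r in range(300,400,20)])
```

```text
240 543,47,157 542,53,158 559,83,120 553,83,133 549,83,144 545,83,153 540,82,163 537,83,170 536,86,174 536,88,174
252 548,46,159 569,78,116 566,83,122 559,82,135 555,84,145 550,83,155 546,83,163 542,83,171 541,86,175 541,89,174
264 555,48,158 578,80,114 573,83,124 566,83,137 560,83,148 556,83,157 551,83,165 547,82,174 547,89,173 547,91,174
276 562,49,158 652,149,-1 580,83,126 573,83,139 567,83,149 561,83,159 557,83,167 553,84,173 552,89,175 553,93,173
288 568,50,158 595,83,114 586,82,129 579,82,141 573,83,151 567,83,160 562,83,169 559,85,174 559,90,174 529,47,223
300 575,50,159 602,82,117 593,83,131 585,82,143 578,82,154 573,84,161 567,82,171 565,85,175 533,47,222 532,48,223
312 526,7,238 479,-28,304 600,82,133 592,83,145 585,83,155 578,83,164 573,83,172 572,88,173 536,47,223 535,47,225
324 525,5,243 525,8,243 530,15,236 530,19,236 531,22,236 531,26,236 531,29,236 531,33,236 531,36,236 531,38,236
336 526,4,245 526,7,245 533,15,238 532,18,238 532,22,238 532,24,239 532,28,238 532,31,238 532,34,238 531,35,239
348 529,4,245 530,8,244 535,15,239 535,18,239 535,21,239 535,25,239 535,28,239 535,31,239 535,35,239 535,36,239
360 532,4,246 533,8,245 479,-28,304 618,82,153 608,82,163 600,82,172 599,87,173 553,47,223 550,47,227 548,47,229
372 536,5,245 536,8,246 777,183,-1 776,199,0 615,82,164 606,82,173 606,89,173 557,48,224 553,48,227 552,48,229
384 539,6,246 539,9,245 795,186,-1 793,201,0 621,82,166 614,84,173 614,91,173 560,47,225 556,47,229 554,47,231
396 539,4,249 540,8,248 812,189,0 811,205,0 812,222,0 621,85,174 567,46,223 563,46,227 559,47,230 557,46,232
[(np.int64(532), np.int64(-108), np.int64(224)), (np.int64(529), np.int64(-97), np.int64(236)), (np.int64(531), np.int64(-94), np.int64(241)), (np.int64(547), np.int64(-108), np.int64(229)), (np.int64(553), np.int64(-108), np.int64(230))]
```

Explained: the tube rides on the moving slide, which carried it back and squared it against the rear jaw at y≈122. About 28 mm of travel remains.

```bash
python3 -m jog '[{"claw":1,"linear":[0,4,0],"rot":[0,0,0.4]},{"claw":1,"linear":[0,4,0],"rot":[0,0,0.4]},{"claw":1,"linear":[0,4,0],"rot":[0,0,0]},{"claw":1,"linear":[0,4,0],"rot":[0,0,0]},{"claw":1,"linear":[0,4,0],"rot":[0,0,0]}]' 30
python3 -m jog '[{"claw":1,"linear":[0,2.5,0],"rot":[0,0,0]},{"claw":1,"linear":[0,2.5,0],"rot":[0,0,0]}]' 30
```

```text
clock: 9.42
position: [561.7, -19.1, 110.8]
orientation: [[0.005, 0.012, 1.0], [-0.009, 1.0, -0.012], [-1.0, -0.009, 0.005]]
contact_force: [1.0, -9.8, -4.7]
gripper_width: 0.231
clock: 9.58
position: [561.8, -16.2, 110.8]
orientation: [[0.004, 0.012, 1.0], [-0.012, 1.0, -0.012], [-1.0, -0.012, 0.005]]
contact_force: [0.0, -9.7, -5.6]
gripper_width: 0.231
```

```bash
python3 -m jog '[{"claw":1,"linear":[0,3,0],"rot":[0,0,0.4]},{"claw":1,"linear":[0,3,0],"rot":[0,0,0]},{"claw":1,"linear":[0,2.5,0],"rot":[0,0,0]}]' 30
python3 -m jog '[{"claw":1,"linear":[0,2,0],"rot":[0,0,0]},{"claw":1,"linear":[0,2,0],"rot":[0,0,0]}]' 30
```

```text
clock: 9.83
position: [561.8, -11.1, 110.8]
orientation: [[0.004, 0.013, 1.0], [-0.01, 1.0, -0.013], [-1.0, -0.01, 0.004]]
contact_force: [0.8, -8.8, -5.1]
gripper_width: 0.233
clock: 10.0
position: [561.9, -9.2, 110.8]
orientation: [[0.004, 0.013, 1.0], [-0.014, 1.0, -0.013], [-1.0, -0.014, 0.004]]
contact_force: [0.8, -9.8, -3.8]
gripper_width: 0.227
```

```bash
python3 -m jog '[{"claw":1,"linear":[0,2,0],"rot":[0,0,0]}]' 30; python3 -m jog '[{"claw":1,"linear":[0,2,0],"rot":[0,0,0]}]' 30
```

```text
clock: 10.08
position: [561.9, -8.3, 110.8]
orientation: [[0.004, 0.014, 1.0], [-0.015, 1.0, -0.014], [-1.0, -0.015, 0.004]]
contact_force: [-0.5, -9.5, -4.5]
gripper_width: 0.229
clock: 10.17
position: [561.9, -7.4, 110.8]
orientation: [[0.003, 0.014, 1.0], [-0.016, 1.0, -0.014], [-1.0, -0.016, 0.004]]
contact_force: [0.4, -10.2, -5.2]
gripper_width: 0.231
```

```bash
for i in 1 2; do python3 -m jog '[{"claw":1,"linear":[0,2.5,0],"rot":[0,0,0]}]' 30|egrep 'pos|force|width'; done; python3 -m jog '[{"claw":1,"linear":[0,2.5,0],"rot":[0,0,0]}]' 30|egrep 'pos|force|width'
```

```text
position: [561.9, -5.9, 110.8]
contact_force: [0.1, -10.0, -4.2]
gripper_width: 0.229
position: [561.9, -4.5, 110.8]
contact_force: [1.0, -7.8, -3.2]
gripper_width: 0.235
position: [561.9, -3.0, 110.8]
contact_force: [0.7, -10.3, -4.6]
gripper_width: 0.233
```

```bash
for i in 1 2; do python3 -m jog '[{"claw":1,"linear":[0,2.5,0],"rot":[0,0,0]}]' 30|egrep 'pos|force|width'; done
```

```text
position: [561.9, -2.9, 110.8]
contact_force: [-0.0, -28.3, -6.2]
gripper_width: 0.23
position: [561.9, -3.1, 110.7]
contact_force: [0.0, -22.7, -3.9]
gripper_width: 0.233
```

Contact: force rose from 10 to about 25 N. Hold one more row, then release the lever.

```bash
python3 -m jog '[{"claw":1,"linear":[0,2.2,0],"rot":[0,0,0]},{"claw":1,"linear":[0,2,0],"rot":[0,0,0]}]' 30|egrep 'pos|force|width'; python3 -m jog '[{"claw":-0.14,"linear":[0,0.5,0],"rot":[0,0,0]},{"claw":-0.14,"linear":[0,0,0],"rot":[0,0,0]},{"claw":-0.14,"linear":[0,-1,0],"rot":[0,0,0]},{"claw":-0.14,"linear":[0,-1,0],"rot":[0,0,0]},{"claw":-0.14,"linear":[0,-1,0],"rot":[0,0,0]},{"claw":-0.14,"linear":[0,0,0],"rot":[0,0,0]}]' 30|egrep 'pos|force|width'
```

```text
position: [561.8, -3.5, 110.7]
contact_force: [-0.6, -16.4, -3.7]
gripper_width: 0.238
position: [561.9, -9.1, 111.7]
contact_force: [0.5, -1.2, 0.7]
gripper_width: 0.56
```

```bash
python3 -m jog '[{"claw":-0.14,"linear":[-20,0,0],"rot":[0,0,0]},{"claw":-0.14,"linear":[-30,0,0],"rot":[0,0,0]},{"claw":-0.14,"linear":[-38,0,0],"rot":[0,0,0.5]},{"claw":-0.14,"linear":[-38,0,0],"rot":[0,0,0.4]},{"claw":-0.14,"linear":[-38,-38,-10],"rot":[0,0,0]},{"claw":-0.14,"linear":[-30,-38,-10],"rot":[0,0,0]},{"claw":-0.14,"linear":[0,0,0],"rot":[0,0,0]}]' 30
python3 m.py w4
python3 - <<'E'
import numpy as np
C=np.load("c_w4.npz")["C"]
for x in range(508,620,16):
    m=(abs(C[...,0]-x)<4)
    J=C[m&(abs(C[...,2]-159)<2.5)&(C[...,1]>15)&(C[...,1]<81)][:,1]; T=C[m&(abs(C[...,2]-174.2)<2)&(C[...,1]>30)][:,1]
    print(x,[np.percentile(a,[1,99]).round(1) if len(a) else None for a in(J,T)])
T=C[(abs(C[...,2]-174.2)<2)&(C[...,1]>78)&(C[...,1]<125)&(abs(C[...,0]-560)<80)];print(T.min(0),T.max(0))
G=C[(C[...,0]>470)&(C[...,0]<530)&(C[...,1]>-180)&(C[...,1]<-90)&(C[...,2]>60)&(C[...,2]<130)]
for y in range(-180,-90,8):
    g=G[abs(G[:,1]-y)<4]
    if len(g): print("grip",y,np.percentile(g,[2,98],axis=0).round().tolist())
E
```

```text
clock: 11.83
position: [543.7, -62.8, 300.9]
orientation: [[0.0, 0.011, 1.0], [-0.021, 1.0, -0.011], [-1.0, -0.021, 0.001]]
contact_force: [1.0, 0.2, 0.9]
gripper_width: 0.567
jaw_face 0.74 [316. 198.] depthpt [552. -26. 176.] h [562. -22. 139.]
jaw_face 0.64 [412. 198.] depthpt [557.  77. 159.] h [563.  85. 139.]
post_top 0.71 [344. 205.] depthpt [559.   2. 179.] h [559.   2. 179.]
post_top 0.37 [ 42. 212.] depthpt [ 622. -449.    2.] h [ 565. -308.  179.]
lever_pad 0.75 [318. 198.] depthpt [552. -24. 176.] h [556. -22. 161.]
crank_centre 0.23 [165. 221.] depthpt [ 637. -250.    6.] h [ 607. -217.   90.]
crank_grip 0.97 [227. 143.] depthpt [ 503. -124.  117.] h [ 506. -129.   90.]
crank_grip 0.33 [344. 208.] depthpt [562.   2. 178.] h [590.  19.  90.]
tube 0.66 [420. 193.] depthpt [551.  84. 163.] h [563. 104. 115.]
front_plate 0.65 [407. 198.] depthpt [557.  72. 159.] h [563.  80. 139.]
rear_plate 0.38 [376. 172.] depthpt [536.  48. 122.] h [533.  43. 139.]
508 [array([50.9, 78.9]), array([ 83.9, 123.5])]
524 [array([48.3, 80.5]), array([ 83.7, 123.5])]
540 [array([48. , 80.7]), array([ 83.6, 123.4])]
556 [array([48.1, 80.6]), array([ 83.2, 122.7])]
572 [array([47.7, 80.6]), array([ 83.1, 122.8])]
588 [array([47.9, 80.6]), array([ 82.8, 122.2])]
604 [array([47.4, 80.7]), array([ 82.4, 122.4])]
[501.92193295  81.82324404 172.20776911] [623.28389311 124.55961635 176.17235817]
grip -156 [[498.0, -152.0, 112.0], [499.0, -152.0, 113.0]]
grip -148 [[492.0, -151.0, 109.0], [509.0, -144.0, 118.0]]
grip -140 [[491.0, -144.0, 110.0], [510.0, -136.0, 118.0]]
grip -132 [[491.0, -136.0, 109.0], [510.0, -128.0, 118.0]]
grip -124 [[491.0, -128.0, 110.0], [510.0, -120.0, 118.0]]
grip -116 [[491.0, -120.0, 109.0], [511.0, -112.0, 119.0]]
grip -108 [[491.0, -112.0, 108.0], [510.0, -104.0, 118.0]]
grip -100 [[492.0, -104.0, 109.0], [510.0, -96.0, 117.0]]
grip -92 [[492.0, -96.0, 108.0], [509.0, -90.0, 117.0]]
```

View pics/w4.png

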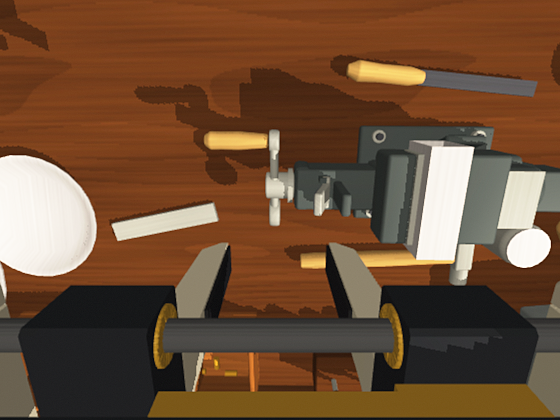

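The picture shows the jaw closed on a square tube (445,200), the lever (322,195) leaning out at rest, and the crank grip (235,140) on the robot side, about 18 mm above screw height. Next I rotate the tool 90° for the crank.

```bash
python3 -m jog '[{"claw":-0.14,"linear":[0,0,0],"rot":[0,0,1.2]},{"claw":-0.14,"linear":[0,0,0],"rot":[7,0,0]},{"claw":-0.14,"linear":[0,0,0],"rot":[7,0,0]},{"claw":-0.14,"linear":[0,0,0],"rot":[7,0,0]},{"claw":-0.14,"linear":[0,0,0],"rot":[7,0,0]},{"claw":-0.14,"linear":[0,0,0],"rot":[7,0,0]},{"claw":-0.14,"linear":[0,0,0],"rot":[7,0,0]},{"claw":-0.14,"linear":[0,0,0],"rot":[7,0,0]},{"claw":-0.14,"linear":[0,0,0],"rot":[7,0,0]},{"claw":-0.14,"linear":[0,0,0],"rot":[7,0,0]},{"claw":-0.14,"linear":[0,0,0],"rot":[7,0,0]},{"claw":-0.14,"linear":[0,0,0],"rot":[7,0,0]},{"claw":-0.14,"linear":[0,0,0],"rot":[7,0,0]},{"claw":-0.14,"linear":[0,0,0],"rot":[6,0,0]},{"claw":-0.14,"linear":[0,0,0],"rot":[0,0,0]}]' 30
```

```text
clock: 13.53
position: [542.4, -56.0, 288.9]
orientation: [[-0.017, 0.999, -0.051], [0.022, -0.05, -0.999], [-1.0, -0.018, -0.021]]
contact_force: [-0.1, 0.3, -0.0]
gripper_width: 0.569
```

```bash
python3 -m jog '[{"claw":-0.14,"linear":[0,0,0],"rot":[-2,-1.2,1]},{"claw":-0.14,"linear":[10,-15,25],"rot":[0,0,0]},{"claw":-0.14,"linear":[20,-15,25],"rot":[0,0,0]},{"claw":-0.14,"linear":[30,-12,23],"rot":[0,0,0]},{"claw":-0.14,"linear":[40,0,0],"rot":[0,0,0]},{"claw":-0.14,"linear":[30,0,0],"rot":[0,0,0]},{"claw":-0.14,"linear":[0,0,0],"rot":[0,0,0]}]' 30
```

```text
clock: 14.12
position: [500.0, -131.3, 156.0]
orientation: [[0.011, 1.0, 0.028], [-0.006, 0.028, -1.0], [-1.0, 0.011, 0.007]]
contact_force: [0.0, 0.9, -0.6]
gripper_width: 0.563
```

```bash
python3 -m jog '[{"claw":-0.14,"linear":[10,0,-1.5],"rot":[2,0,0]},{"claw":-0.14,"linear":[25,0,0],"rot":[0,0,0]},{"claw":-0.14,"linear":[10,0,0],"rot":[0,0,0]},{"claw":-0.14,"linear":[0,0,0],"rot":[0,0,0]}]' 30
python3 - <<'E'
from h import *
im,d,K,W=grab("wrist");save(im,"w5")
v,u=np.mgrid[0:420,0:560];z=d
C=np.stack([(u-K[0,2])/K[0,0]*z,-(v-K[1,2])/K[1,1]*z,-z],-1)@W[:3,:3].T+W[:3,3]
for y in (-145,-125,-105):
    for lo,hi in((95,125),(130,170)):
        g=C[(abs(C[...,1]-y)<4)&(C[...,0]>440)&(C[...,0]<560)&(C[...,2]>lo)&(C[...,2]<hi)]
        if len(g): print(y,lo,len(g),np.percentile(g,[1,50,99],axis=0).round().tolist())
E
```

```text
clock: 14.45
position: [502.2, -129.9, 113.5]
orientation: [[0.015, 1.0, 0.008], [-0.008, 0.008, -1.0], [-1.0, 0.015, 0.009]]
contact_force: [-0.2, -0.1, 1.1]
gripper_width: 0.572
-145 95 273 [[490.0, -149.0, 110.0], [500.0, -144.0, 116.0], [510.0, -141.0, 118.0]]
-125 95 367 [[490.0, -129.0, 109.0], [500.0, -125.0, 116.0], [510.0, -121.0, 118.0]]
-125 130 390 [[473.0, -129.0, 142.0], [475.0, -123.0, 157.0], [530.0, -121.0, 170.0]]
-105 95 407 [[491.0, -109.0, 109.0], [500.0, -105.0, 115.0], [511.0, -101.0, 118.0]]
```

View pics/w5.png

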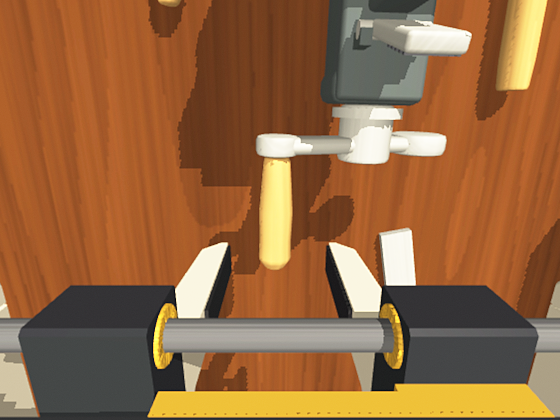

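The fingers straddle the grip (275,210), with tips about 28 mm above the reported TCP, as before. Descend 50 mm and pinch.

```bash
python3 -m jog '[{"claw":-0.14,"linear":[20,-1.5,0],"rot":[0.5,0,0.6]},{"claw":-0.14,"linear":[20,-0.5,0],"rot":[0,0,0]},{"claw":-0.14,"linear":[9,0,0],"rot":[0,0,0]},{"claw":0.3,"linear":[0,0,0],"rot":[0,0,0]}]' 45
python3 -m jog '[{"claw":1,"linear":[0,0,0],"rot":[0,0,0]},{"claw":1,"linear":[0,0,0],"rot":[0,0,0]},{"claw":1,"linear":[0,0,0],"rot":[0,0,0]},{"claw":1,"linear":[0,0,0],"rot":[0,0,0]},{"claw":1,"linear":[0,0,0],"rot":[0,0,0]},{"claw":1,"linear":[0,0,0],"rot":[0,0,0]}]' 45
```

```text
clock: 14.83
position: [506.4, -131.3, 71.0]
orientation: [[0.037, 0.999, 0.005], [-0.012, 0.006, -1.0], [-0.999, 0.037, 0.013]]
contact_force: [-1.0, -0.2, 0.1]
gripper_width: 0.535
clock: 15.33
position: [501.3, -131.7, 74.2]
orientation: [[0.025, 1.0, 0.009], [-0.013, 0.009, -1.0], [-1.0, 0.025, 0.013]]
contact_force: [7.0, 1.9, -8.5]
gripper_width: 0.215
```

```bash
python3 -m jog '[{"claw":0.3,"linear":[0,0,0],"rot":[0,0,0]},{"claw":0.3,"linear":[0,0,0],"rot":[0,0,0]},{"claw":0.3,"linear":[0,0,0],"rot":[0,0,0]},{"claw":0.3,"linear":[6,0,0],"rot":[0,0,-1.4]},{"claw":0.3,"linear":[7,0,0],"rot":[0,0,0]},{"claw":0.3,"linear":[0,0,0],"rot":[0,0,0]}]' 45
```

```text
clock: 15.83
position: [503.9, -132.5, 62.9]
orientation: [[0.003, 1.0, 0.01], [-0.015, 0.01, -1.0], [-1.0, 0.003, 0.015]]
contact_force: [-0.4, 0.2, 0.2]
gripper_width: 0.347
```

```bash
python3 -m jog '[{"claw":0.3,"linear":[0,-3,-2],"rot":[0,0,0]},{"claw":1,"linear":[0,0,0],"rot":[0,0,0]},{"claw":1,"linear":[0,0,0],"rot":[0,0,0]},{"claw":1,"linear":[0,0,0],"rot":[0,0,0]},{"claw":1,"linear":[0,0,0],"rot":[0,0,0]},{"claw":1,"linear":[0,0,0],"rot":[0,0,0]}]' 45
```

```text
clock: 16.33
position: [500.9, -130.1, 62.0]
orientation: [[0.003, 1.0, 0.01], [-0.014, 0.01, -1.0], [-1.0, 0.003, 0.014]]
contact_force: [0.5, 0.0, -1.7]
gripper_width: 0.213
```

Grasped. Crank angle above level on the robot side is φ≈0.29. Lead it up and over along a 60 mm circle about (558.4, TCP z 44.9), watching the force.

```bash
cat > k.py <<'E'
from workcell import manip
import numpy as np
o=manip.get_obs();p=o["position"];f=o["contact_force"]
dx,dz=558.4-p[0],p[2]-44.9
ph=np.arctan2(dz,dx);t=np.array([np.sin(ph),np.cos(ph)]);n=np.array([-np.cos(ph),np.sin(ph)])
F=np.array([f[0],f[2]])
print("t%.2f phi %.3f r %.1f y %.1f Ftan %.1f Frad %.1f Fy %.1f w %.3f"%(o["clock"],ph,np.hypot(dx,dz),p[1],-F@t,F@n,f[1],o["gripper_width"]))
for k in range(6):
    a=ph+.1*(k+.5); print("  row [%.1f,%.1f,0]"%(-6*np.cos(a),6*np.sin(a)),end="")
print("  radial fix to r60: [%.1f,%.1f]"%(-(60-np.hypot(dx,dz))*n[1],(60-np.hypot(dx,dz))*n[0]), "x axis",o["orientation"][:,0].round(3))
E
python3 -m jog '[{"claw":1,"linear":[-5.7,2.0,0],"rot":[0,0,0]},{"claw":1,"linear":[-5.4,2.6,0],"rot":[0,0,0]},{"claw":1,"linear":[-5.1,3.1,0],"rot":[0,0,0]},{"claw":1,"linear":[-4.8,3.6,0],"rot":[0,0,0]}]' 45; python3 k.py
```

```text
clock: 16.67
position: [512.8, -130.3, 83.4]
orientation: [[0.003, 1.0, 0.009], [-0.015, 0.009, -1.0], [-1.0, 0.003, 0.015]]
contact_force: [6.3, -4.0, -13.3]
gripper_width: 0.213
t16.67 phi 0.701 r 59.7 y -130.3 Ftan 6.1 Frad -13.4 Fy -4.0 w 0.213
  row [-4.4,4.1,0]  row [-4.0,4.5,0]  row [-3.5,4.9,0]  row [-3.0,5.2,0]  row [-2.4,5.5,0]  row [-1.9,5.7,0]  radial fix to r60: [-0.2,-0.2] x axis [ 0.003 -0.015 -1.   ]
```

```bash
python3 -m jog '[{"claw":1,"linear":[-3.8,4.9,0],"rot":[0,0,0]},{"claw":1,"linear":[-3.5,4.7,0],"rot":[0,0,0]},{"claw":1,"linear":[-3.0,5.2,0],"rot":[0,0,0]}]' 45 >/dev/null; python3 k.py
```

```text
t16.92 phi 1.008 r 59.0 y -130.6 Ftan 6.5 Frad -5.9 Fy -4.8 w 0.220
  row [-2.9,5.2,0]  row [-2.4,5.5,0]  row [-1.8,5.7,0]  row [-1.3,5.9,0]  row [-0.7,6.0,0]  row [-0.1,6.0,0]  radial fix to r60: [-0.9,-0.5] x axis [-0.001 -0.016 -1.   ]
```

```bash
python3 -m jog '[{"claw":1,"linear":[-2.7,5.2,0],"rot":[0,0,0]},{"claw":1,"linear":[-2.2,5.5,0],"rot":[0,0,0]},{"claw":1,"linear":[-1.7,5.7,0],"rot":[0,0,0]}]' 45 >/dev/null; python3 k.py
```

```text
t17.17 phi 1.284 r 58.7 y -130.7 Ftan 6.0 Frad -5.1 Fy -5.2 w 0.215
  row [-1.4,5.8,0]  row [-0.8,5.9,0]  row [-0.2,6.0,0]  row [0.4,6.0,0]  row [1.0,5.9,0]  row [1.6,5.8,0]  radial fix to r60: [-1.3,-0.4] x axis [-0.008 -0.016 -1.   ]
```

```bash
python3 -m jog '[{"claw":1,"linear":[-1.2,5.8,0],"rot":[0,0,0]},{"claw":1,"linear":[-0.7,5.9,0],"rot":[0,0,0]}]' 45 >/dev/null; python3 k.py;  python3 -m jog '[{"claw":1,"linear":[0.1,6,0],"rot":[0,0,0.2]},{"claw":1,"linear":[0.6,6,0],"rot":[0,0,0.2]}]' 45 >/dev/null; python3 k.py
```

```text
t17.33 phi 1.459 r 58.3 y -130.9 Ftan 6.4 Frad -2.5 Fy -3.8 w 0.214
  row [-0.4,6.0,0]  row [0.2,6.0,0]  row [0.8,5.9,0]  row [1.4,5.8,0]  row [2.0,5.7,0]  row [2.5,5.4,0]  radial fix to r60: [-1.7,-0.2] x axis [-0.015 -0.016 -1.   ]
t17.50 phi 1.646 r 57.9 y -131.1 Ftan 6.5 Frad -0.0 Fy -4.0 w 0.216
  row [0.8,6.0,0]  row [1.3,5.8,0]  row [1.9,5.7,0]  row [2.5,5.5,0]  row [3.0,5.2,0]  row [3.5,4.9,0]  radial fix to r60: [-2.0,0.2] x axis [-0.013 -0.016 -1.   ]
```

```bash
python3 -m jog '[{"claw":1,"linear":[0.8,6,0],"rot":[0,0,0.3]},{"claw":1,"linear":[1.3,5.8,0],"rot":[0,0,0.3]}]' 45 >/dev/null; python3 k.py;  python3 -m jog '[{"claw":1,"linear":[1.9,5.7,0],"rot":[0,0,0.3]},{"claw":1,"linear":[2.4,5.5,0],"rot":[0,0,0.3]}]' 45 >/dev/null; python3 k.py
```

```text
t17.67 phi 1.829 r 57.9 y -131.3 Ftan 5.7 Frad -3.1 Fy -3.9 w 0.215
  row [1.8,5.7,0]  row [2.4,5.5,0]  row [2.9,5.2,0]  row [3.4,4.9,0]  row [3.9,4.6,0]  row [4.3,4.1,0]  radial fix to r60: [-2.0,0.5] x axis [-0.008 -0.016 -1.   ]
t17.83 phi 2.011 r 57.9 y -131.5 Ftan 8.7 Frad -0.5 Fy -3.0 w 0.212
  row [2.8,5.3,0]  row [3.3,5.0,0]  row [3.8,4.6,0]  row [4.3,4.2,0]  row [4.7,3.8,0]  row [5.0,3.3,0]  radial fix to r60: [-1.9,0.9] x axis [-0.003 -0.016 -1.   ]
```

```bash
python3 -m jog '[{"claw":1,"linear":[1.5,3.1,0],"rot":[0,0,0]}]' 45 >/dev/null; python3 k.py|head -1;  python3 -m jog '[{"claw":1,"linear":[1.6,3,0],"rot":[0,0,0]}]' 45 >/dev/null; python3 k.py|head -1;python3 -m jog '[{"claw":1,"linear":[1.7,3,0],"rot":[0,0,0]}]' 45 >/dev/null; python3 k.py
```

```text
t17.92 phi 2.058 r 57.9 y -131.5 Ftan 8.5 Frad -1.8 Fy -3.0 w 0.215
t18.00 phi 2.100 r 57.8 y -131.5 Ftan 9.2 Frad -2.0 Fy -2.7 w 0.214
t18.08 phi 2.142 r 57.7 y -131.5 Ftan 8.8 Frad -2.0 Fy -2.8 w 0.215
  row [3.5,4.9,0]  row [4.0,4.5,0]  row [4.4,4.1,0]  row [4.8,3.6,0]  row [5.1,3.1,0]  row [5.4,2.6,0]  radial fix to r60: [-1.9,1.2] x axis [-0.012 -0.016 -1.   ]
```

```bash
python3 -m jog '[{"claw":1,"linear":[2,2.9,0],"rot":[0,0,0.3]}]' 45 >/dev/null; python3 k.py|head -1;  python3 -m jog '[{"claw":1,"linear":[2.2,2.8,0],"rot":[0,0,0.3]}]' 45 >/dev/null; python3 k.py
```

```text
t18.17 phi 2.187 r 57.7 y -131.6 Ftan 9.8 Frad 0.7 Fy -2.6 w 0.214
t18.25 phi 2.232 r 57.8 y -131.6 Ftan 10.1 Frad -1.0 Fy -2.6 w 0.213
  row [3.9,4.5,0]  row [4.4,4.1,0]  row [4.7,3.7,0]  row [5.1,3.2,0]  row [5.4,2.7,0]  row [5.6,2.1,0]  radial fix to r60: [-1.7,1.3] x axis [-0.007 -0.015 -1.   ]
```

```bash
python3 -m jog '[{"claw":1,"linear":[2.3,2.6,0],"rot":[0,0,0.2]}]' 45 >/dev/null; python3 k.py|head -1;  python3 -m jog '[{"claw":1,"linear":[2.4,2.5,0],"rot":[0,0,0.2]}]' 45 >/dev/null; python3 k.py
```

```text
t18.33 phi 2.275 r 57.9 y -131.6 Ftan 10.3 Frad -1.2 Fy -2.2 w 0.215
t18.42 phi 2.316 r 58.0 y -131.7 Ftan 9.8 Frad -1.2 Fy -3.0 w 0.213
  row [4.3,4.2,0]  row [4.7,3.7,0]  row [5.0,3.3,0]  row [5.3,2.7,0]  row [5.6,2.2,0]  row [5.8,1.6,0]  radial fix to r60: [-1.5,1.4] x axis [-0.004 -0.015 -1.   ]
```

```bash
python3 -m jog '[{"claw":1,"linear":[2.2,2.1,0],"rot":[0,0,0.2]}]' 45 >/dev/null; python3 k.py|head -1;  python3 -m jog '[{"claw":1,"linear":[2.3,2,0],"rot":[0,0,0.2]}]' 45 >/dev/null; python3 k.py
```

```text
t18.50 phi 2.351 r 58.0 y -131.7 Ftan 11.2 Frad -1.7 Fy -3.0 w 0.212
t18.58 phi 2.384 r 58.1 y -131.7 Ftan 11.6 Frad -1.7 Fy -0.9 w 0.213
  row [4.6,3.9,0]  row [4.9,3.4,0]  row [5.2,2.9,0]  row [5.5,2.4,0]  row [5.7,1.8,0]  row [5.9,1.2,0]  radial fix to r60: [-1.3,1.4] x axis [-0.001 -0.015 -1.   ]
```

```bash
python3 -m jog '[{"claw":1,"linear":[2.4,1.9,0],"rot":[0,0,0.2]}]' 45 >/dev/null; python3 k.py|head -1;  python3 -m jog '[{"claw":1,"linear":[2.5,1.8,0],"rot":[0,0,0.2]}]' 45 >/dev/null; python3 k.py
```

```text
t18.67 phi 2.416 r 58.2 y -131.7 Ftan 11.0 Frad -1.0 Fy -3.3 w 0.213
t18.75 phi 2.449 r 58.3 y -131.7 Ftan 11.2 Frad -1.8 Fy -0.8 w 0.213
  row [4.8,3.6,0]  row [5.1,3.1,0]  row [5.4,2.6,0]  row [5.7,2.0,0]  row [5.8,1.4,0]  row [5.9,0.9,0]  radial fix to r60: [-1.1,1.3] x axis [ 0.002 -0.015 -1.   ]
```

The turning force has reached 11.2 N, in the target band. Release and retreat upward.

```bash
python3 -m jog '[{"claw":1,"linear":[0,0,0],"rot":[0,0,0]},{"claw":1,"linear":[0,0,0],"rot":[0,0,0]}]' 45 >/dev/null; python3 k.py|head -1; python3 -m jog '[{"claw":-0.14,"linear":[0,0,0],"rot":[0,0,0]},{"claw":-0.14,"linear":[0,0,0],"rot":[0,0,0]},{"claw":-0.14,"linear":[0,0,0],"rot":[0,0,0]},{"claw":-0.14,"linear":[0,0,0],"rot":[0,0,0]},{"claw":-0.14,"linear":[0,0,0],"rot":[0,0,0]}]' 45
python3 k.py|head -1
python3 -m jog '[{"claw":-0.14,"linear":[-15,0,0],"rot":[0,0,0]},{"claw":-0.14,"linear":[-30,0,0],"rot":[0,0,0]},{"claw":-0.14,"linear":[-40,0,0],"rot":[0,0,0]},{"claw":-0.14,"linear":[-40,0,0],"rot":[0,0,0]},{"claw":-0.14,"linear":[-40,0,0],"rot":[0,0,0]},{"claw":-0.14,"linear":[-40,0,0],"rot":[0,0,0]},{"claw":-0.14,"linear":[0,0,-30],"rot":[0,0,0]},{"claw":-0.14,"linear":[0,0,-30],"rot":[0,0,0]},{"claw":-0.14,"linear":[0,0,0],"rot":[0,0,0]}]' 45
python3 m.py w6
python3 - <<'E'
import numpy as np
C=np.load("c_w6.npz")["C"]
for x in range(508,625,16):
    T=C[(abs(C[...,0]-x)<4)&(abs(C[...,2]-174.2)<3)&(C[...,1]>30)&(C[...,1]<140)]
    print(x,np.percentile(T[:,1],[1,99]).round(1) if len(T) else None)
T=C[(abs(C[...,2]-174.2)<3)&(C[...,1]>78)&(C[...,1]<125)&(abs(C[...,0]-560)<80)]
if len(T): print(len(T),T.min(0),T.max(0),np.linalg.lstsq(np.c_[T[:,:2]-T[:,:2].mean(0),np.ones(len(T))],T[:,2],rcond=None)[0])
E
```

```text
t18.92 phi 2.428 r 58.3 y -131.6 Ftan -0.5 Frad -5.1 Fy -3.0 w 0.217
clock: 19.33
position: [604.7, -130.8, 85.2]
orientation: [[0.003, 1.0, 0.014], [-0.014, 0.014, -1.0], [-1.0, 0.003, 0.014]]
contact_force: [-0.4, -0.4, -0.1]
gripper_width: 0.525
t19.33 phi 2.426 r 61.4 y -130.8 Ftan 0.2 Frad -0.3 Fy -0.4 w 0.525
clock: 20.08
position: [603.6, -65.8, 301.0]
orientation: [[0.006, 1.0, 0.011], [-0.012, 0.012, -1.0], [-1.0, 0.006, 0.012]]
contact_force: [1.0, 0.5, 0.4]
gripper_width: 0.574
jaw_face 0.92 [237.  32.] depthpt [565.  79. 159.] h [563.  83. 139.]
post_top 0.57 [230. 117.] depthpt [559.   5. 179.] h [559.   5. 179.]
lever_pad 0.66 [236. 142.] depthpt [563. -20. 171.] h [562. -21. 161.]
crank_grip 0.58 [273. 231.] depthpt [ 599. -125.  140.] h [ 599. -145.   90.]
tube 0.71 [240.  15.] depthpt [570.  90. 174.] h [564. 103. 115.]
front_plate 0.77 [237.  34.] depthpt [565.  78. 159.] h [563.  81. 139.]
rear_plate 0.62 [346.  38.] depthpt [693.  99.  23.] h [670.  79. 139.]
508 [ 84.1 101. ]
524 [ 83.9 101.1]
540 [ 83.5 101.3]
556 [ 83.4 101.4]
572 [ 83.1 101.7]
588 [ 82.8 101.9]
604 [ 82.6 102.2]
620 [ 82.3 102.4]
3455 [500.92970501  81.89967965 171.203351  ] [621.46714954 102.64902663 176.7573283 ] [-7.26347890e-04  9.14037234e-03  1.74179646e+02]
```

View pics/w6.png

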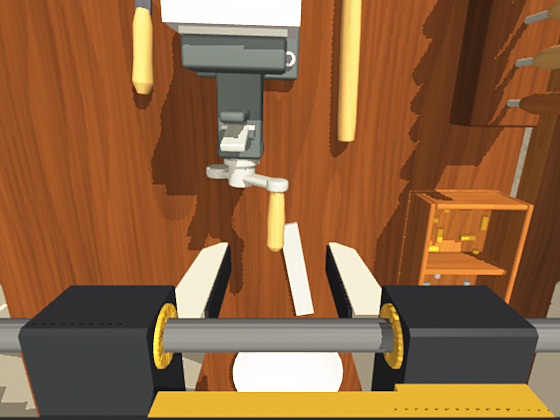

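The last picture shows the crank turned over to the far side (278,215), the lever at rest (235,140), the tube square in the jaws and the gripper clear. Handing in.

```bash
python3 -c "
from workcell import manip
print(manip.close_job(), manip.get_obs()['clock'])"
```

```text
the job is handed in; nothing more can be done
the job is handed in; nothing more can be done
```

I did every step of the task and handed the job in at about 20 s of the 72 s allowed; the hand-in gave no verdict.

- **Jaw:** I squeezed the lever against its post (about 21 mm over both), then slid the jaw roughly 56 mm. The wrist force rose from about 10 N to 16–28 N, so I put the push on the tube at about 6–18 N, well under the 45 N limit.
- **Lever:** After I let go, the pictures showed it leaning out at rest, with the jaw still up to the tube.
- **Crank:** I turned it about 2.15 rad clockwise and stopped at 11.2 N at the grip. By the task's figures that is roughly 130 N on the tube; I worked that out from the turning force, since nothing measures the jaw force directly.

**Last checks:**
- The tube is square to the jaws within the depth noise.
- Its top is at about 174–175 mm, so it is down on the slide.
- It was centred within about 1 mm, measured just before the screw was tightened.
- The lever is out and the gripper is clear, with wrist force near zero.
- The file, hammer, flat bar and dish look undisturbed in the last picture; the other things were out of its view.

**What disagreed with the description:**
- **Fingertips:** the depth images put them about 28 mm behind the reported tool point, so my first squeeze closed on air above the post. I went lower for both grasps.
- **Crank circle:** the path measured about 58 mm in radius by my estimated centre, not 60.
- **Crank grip:** I also had to regrip it once, deeper.

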